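Hang the large cork ring on the cranked rod and close the toggle

TASK

Hang the larger of the two cork flask rings from the drain rack on the retort stand's cranked rod to dry. First swing the toggle on the rod's open end in line with the rod, then thread the ring on and slide it round both bends until it hangs fully home against the boss head. Last, swing the toggle back square across the rod's end so that the ring cannot slip off; leave the smaller ring standing in the rack, and the beaker and the reagent bottle where they are.

Things in the scene. Friction and masses are not known exactly. Their poses are not given: they have to be found in the camera images.
- stand: short retort stand, fixed to the bench: grey foot 130 x 210 mm, upright, aluminium boss head on top holding a level steel rod, 10 mm round, cranked by two 90-degree bends. Origin on the bench straight below rod_stop, z up. Rod axis 160 mm above the bench; seen from above (mm): (0,0), (0,-115), (-110,-115), (-110,-225), each corner a bend of 30 mm axis radius. Only the boss holds the rod
- rod_stop (a point): point on the rod's axis where it enters the flat face of the boss head: the stop. The boss (56 x 32 mm, it reaches 15 mm to the stand's -x and 41 mm to its +x of the rod) rises 16 mm above the rod's axis; nothing on the stand is higher
- rod_bend_far (a point): where the axis lines of the rod's last straight (ending at the boss) and its middle straight cross, at rod height, 115 mm from rod_stop; the 30 mm bend cuts this corner, tangent 30 mm from it on both straights
- rod_bend_near (a point): where the axis lines of the rod's first straight (from the open end) and its middle straight cross, at rod height, 110 mm from rod_bend_far; same 30 mm bend
- rod_end (a point): the open end of the rod, on the toggle's pivot axis and the rod's axis, 110 mm from rod_bend_near. The last 45 mm of the rod are flattened to a tongue 10 mm wide, 5 mm high
- toggle (a joint): dark steel bar 82 x 12 x 14 mm (14 high) riveted at its middle to the rod's end, turning level. 0 = square across the rod (closed; thumb arm along the stand's -x, no ring passes), 1.571 = in line (open; thumb arm outward, along the stand's -y; a ring passes over it). Positive is counter-clockwise from above; stops at both ends; stays where left, about 2 N at the thumb arm turns it
- toggle_grip (a point): point in the toggle's solid thumb arm, 28 mm from the pivot, at mid-height (160 mm above the bench); turns with the toggle. The arm reaches from 8 to 38 mm from the pivot; the other arm is forked over the tongue
- drain_rack: welded steel wire drain rack, 95 mm (x) x 200 mm (y), fixed to the bench, wire hoops up to 49 mm high; three slots across x at y = -60, 0 and 60 mm, each 32 mm clear. Origin: centre of its underside. Each ring stands on edge in an outer slot, either may be in either; middle slot is empty
- ring_large: the larger cork ring: 96 mm outside, bore 34 mm, 28 mm thick, 65 to 125 g. Origin: its centre; its own y is the ring's axis. It stands on edge in an outer slot of the rack, axis level along the rack's y, centre about 56 mm above the bench. Hanging on the rod, its centre is 12 mm below the rod's axis; home, its centre is 14 mm from the boss face
- ring_small: the smaller cork ring, outside diameter 70 mm, bore 26 mm, 28 mm thick, standing on edge in the other outer slot, centre 41 mm above the bench. Origin: its centre; own y is its axis. To be left there
- beaker: small glass beaker, 56 mm across, 70 mm high. Origin: centre of its underside. To be left alone
- reagent_bottle: small brown screw-cap bottle, 52 mm across, 110 mm high. Origin: centre of its underside. To be left alone
Mind the look-alikes: they are no part of the job. What is shaped like the ring_large but pink is not meant.

How it is judged (in metres and radians):
On the way, in this order (a step that is already met when the one before it is completed fails the run):
1. the toggle is swung in line with the rod (value of joint toggle above 1.3 rad), for 0.1 s.
2. the large ring is threaded on the rod's first straight, past the toggle (x of ring_large in the frame of stand between -0.126 and -0.094 m and y of ring_large in the frame of stand between -0.185 and -0.13 m and z of ring_large in the frame of stand between 0.142 and 0.176 m), for 0.05 s.
3. it has passed the first bend and is on the middle straight (x of ring_large in the frame of stand between -0.088 and -0.022 m and y of ring_large in the frame of stand between -0.131 and -0.099 m and z of ring_large in the frame of stand between 0.142 and 0.176 m), for 0.05 s.
4. it has passed the second bend and is home against the boss head (x of ring_large in the frame of stand between -0.016 and 0.016 m and y of ring_large in the frame of stand between -0.02 and 0.002 m and z of ring_large in the frame of stand between 0.142 and 0.156 m), for 0.2 s.
At the end, for the whole second after the job is handed in: The large ring hangs at rest on the rod's last straight, its face within 6 mm of the boss head; the toggle is within 0.17 rad of square across the rod's end; the small ring still stands in its slot, within 20 mm of where it was (all of step 4 and value of joint toggle below 0.17 rad and linear speed of ring_large below 0.03 m/s and distance of ring_small from where it was at the start of the episode below 0.02 m); the robot touches nothing.
It fails at once if the small ring is taken out of its slot or knocked over (distance of ring_small from where it was at the start of the episode above 0.03 m).
It fails at once if the beaker is pushed more than 30 mm (distance of beaker from where it was at the start of the episode above 0.03 m).
It fails at once if the reagent bottle is pushed more than 30 mm (distance of reagent_bottle from where it was at the start of the episode above 0.03 m).
It also fails if it takes over 72 s, if anything falls off the work surface, if the arm or the gripper's body presses on something with over 40 N, if the wrist force passes 120 N, or if a joint passes its speed limit or range.

ROBOT

A 6-joint arm with a two-finger parallel gripper is mounted at the origin on a cart in front of the work surface, level with it; the furniture and walls round the work are solid. World frame = base frame: x ahead of the robot, y to its left, z up, the work surface at z = 0. Lengths are in m, angles in degrees, forces in N, time in s.
With the tool pointing down it reaches from about 0.375 to 0.9 m from the base axis. Payload 3.1 kg.
Tool frame: the origin (TCP) lies on the centre line of the jaws, within the pads' length; the fingertips stand 22 mm ahead of it and the grasp point (between the pads) lies 3 mm ahead of it; z points along the fingers, y is the line along which they close (so a half turn about z gives the same grasp; the last joint's range is limited). The gripper opens to 87 mm and grips with 3 to 60 N. Pads are 19 mm wide; open, the fingers measure 117 mm over their backs; the gripper's body (75 mm by 190 mm) begins 51 mm behind the grasp point.
Start: joints at [63.283, 30.224, 82.088, -0, 67.689, -10.227], TCP at [0.177, 0.599, 0.245] pointing down, gripper open.
Joint ranges: [-176.69, 176.69], [-43.24, 126.21], [12.49, 139.97], [-82, 262], [0, 151.66], [-163.58, 163.58]. Speed limits (degrees/s): [159.86, 159.86, 180, 180, 180, 180].

INTERFACE

Orientations are given as a 3x3 rotation matrix whose columns are the frame's x, y, z axes.
In Python, from rig import * gives the robot as it stands.
- The arm moves only by the shell command python3 -m jog 'ROWS'. ROWS is text: rows parted by semicolons, each of 7 numbers parted by spaces: the shift along the tool's x, y, z in mm, then the turn, a rotation vector about the tool's x, y, z in rad, then the finger opening in mm, from 0 to 87. In form: tx ty tz ax ay az fingers; .... A call has 1 to 12 rows; each row shifts and turns the commanded pose from where the row before left it, along the tool's axes as they then stand; what a row does not reach is not made up. A row lasts 1/8 s, in which the tool goes at most 62.5 mm and 10.7 degrees, less where a joint would pass 70% of its speed; a pose out of reach is approached as far as the arm can. A call with a gripper value outside its range is refused whole. The fingers move at their own pace and stop on an object; the grip force is fixed at half the most. Time passes only in rows, so rows that do not move let the fingers close. It gives the time, the measured TCP pose, the force, the opening and the grip force at its end, in the units of the state.
- read_state(): the state, without advancing time (a new reading comes with each control period).
- capture(name): name is "scene" or "side" or "wrist"; returns a dict with "color" (420x560x3 uint8, red, green, blue), "camera_matrix" (3x3 intrinsics, pixels), "R" (3x3) and "t" (3): a world point X has camera coordinates R X + t. Camera axes: x right, y down, z forward; pixel columns grow to the right and rows downward; lengths in m; the calibration is good to about 2 mm. The wrist camera is an equidistant fisheye: a pixel r from the principal point sees the ray r / f radians off the axis. A picture is of the moment at which its call begins. There is no depth.
- hand_in(): hands the job in; it is judged then, once.
Trained networks look in the newest picture that a camera, given by its name, has taken for a name from the list of things; names that differ only in an ending like _2 or _b are one class to them, and where a whole thing is asked for, a point or a joint stands for the part that bears it (a point fixed in the world has none). Each returns a list of dicts, best first, with "conf" (0 to 1); they miss things now and then, are a little off and sometimes report something else, mostly with a low value. They report only what shows in the picture. A call takes as long as a camera call. They do not tell look-alikes from the thing itself.
- find_in(camera, target): "at" ([x, y, z] in m, in world coordinates, good to about 4 mm: the middle of the surface that is visible of it).
- trace(camera, target): "pixels" (420x560 bool, what is visible of it).
- place_of(camera, target): "at" ([x, y, z] in m, in world coordinates, good to about 4 mm: a listed point, or the origin of a listed thing).
The state is a dict: "time_s": time; "joint_positions": joint angles; "qvel": joint speeds; "tau": joint torques, N m; "position": TCP position; "tcp_rot": TCP orientation; "force": force on the tool from outside, world axes, zero at the start; "moment": the same for the moment, N m; "opening": opening from 0.0 (shut) to 1.0 (fully open); "grasp_force": force on a finger pad.
Only numpy, scipy, OpenCV 4.12 (cv2) and the standard library are available. Lean on these libraries where they do the work, as an engineer would, in place of code of your own. Each camera call takes 0.05 s, during which the arm holds its last target. There are 200 camera calls.

## Working session

There is one attempt and no reset: what is moved stays moved. The work goes in short steps, Python scripts to look and compute and a shell command to move; the robot and the scene stay as the last step left them, time stands still between calls to the robot, and variables do not carry over. Pictures are saved under pics/ and viewed, at most 10 in all, crops included, and the job is handed in when it is done.

```bash
mkdir -p pics; ls; cat > h.py <<'E'
from rig import *
import numpy as np, cv2
def save(c,n):
    d=capture(c); cv2.imwrite(f'pics/{n}.png',d['color'][:,:,::-1]); return d
E
python3 - <<'E'
from h import *
np.set_printoptions(precision=4,suppress=True)
a=save('scene','scene0');b=save('side','side0')
for c in ('scene','side'):
    for t in ['stand','rod_stop','rod_bend_far','rod_bend_near','rod_end','toggle_grip','drain_rack','ring_large','ring_small','beaker','reagent_bottle']:
        try: print(c,t,[(np.round(r['at'],3).tolist(),round(r['conf'],2)) for r in place_of(c,t)[:3]])
        except Exception as e: print(c,t,e)
s=read_state();print(s['tcp_rot'],s['position'],s['time_s'])
i=np.hstack([a['color'],b['color']])
cv2.imwrite('pics/both0.png',cv2.resize(i,(800,300),interpolation=cv2.INTER_AREA)[:,:,::-1])
E
```

```text
pics
scene stand [([0.602, 0.157, 0.005], 0.72)]
scene rod_stop [([0.598, 0.158, 0.16], 0.8)]
scene rod_bend_far [([0.592, 0.042, 0.162], 0.93), ([0.602, 0.157, 0.004], 0.4)]
scene rod_bend_near [([0.487, 0.04, 0.163], 0.63), ([0.456, -0.075, 0.156], 0.25)]
scene rod_end [([0.489, -0.064, 0.161], 0.78)]
scene toggle_grip [([0.458, -0.072, 0.157], 0.48)]
scene drain_rack [([0.569, -0.274, -0.0], 0.76), ([0.442, 0.285, -0.001], 0.48)]
scene ring_large [([0.403, -0.616, 0.016], 0.95), ([0.578, -0.216, 0.056], 0.92), ([0.42, -0.245, 0.014], 0.77)]
scene ring_small [([0.564, -0.338, 0.042], 0.9)]
scene beaker [([0.656, -0.056, 0.004], 0.84), ([0.595, 0.042, 0.159], 0.28)]
scene reagent_bottle [([0.445, 0.286, -0.001], 0.7)]
side stand [([0.6, 0.157, 0.0], 0.67)]
side rod_stop [([0.596, 0.162, 0.159], 0.94)]
side rod_bend_far [([0.594, 0.042, 0.158], 0.87)]
side rod_bend_near [([0.486, 0.046, 0.162], 0.7)]
side rod_end [([0.485, -0.069, 0.158], 0.74)]
side toggle_grip [([0.454, -0.07, 0.162], 0.59)]
side drain_rack [([0.568, -0.279, 0.003], 0.77), ([0.569, -0.334, 0.044], 0.16)]
side ring_large [([0.577, -0.22, 0.057], 0.97), ([0.399, -0.614, 0.014], 0.97), ([0.423, -0.25, 0.014], 0.89)]
side ring_small [([0.566, -0.334, 0.046], 0.81)]
side beaker [([0.658, -0.056, -0.003], 0.84), ([0.486, 0.048, 0.158], 0.65)]
side reagent_bottle [([0.444, 0.286, -0.002], 0.82)]
[[-0.9589  0.2839 -0.    ]
 [ 0.2839  0.9589  0.    ]
 [ 0.      0.     -1.    ]] [0.1774 0.5993 0.2446] 1.2
```

View pics/scene0.png

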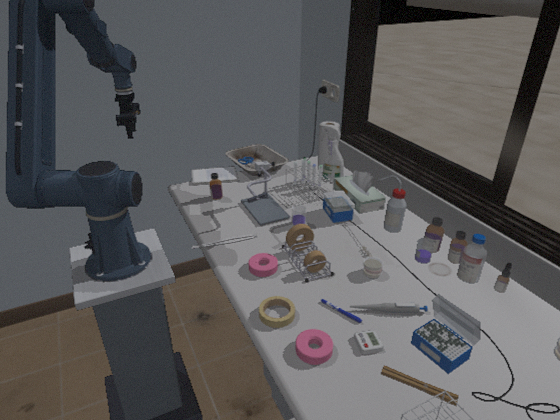

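View pics/side0.png

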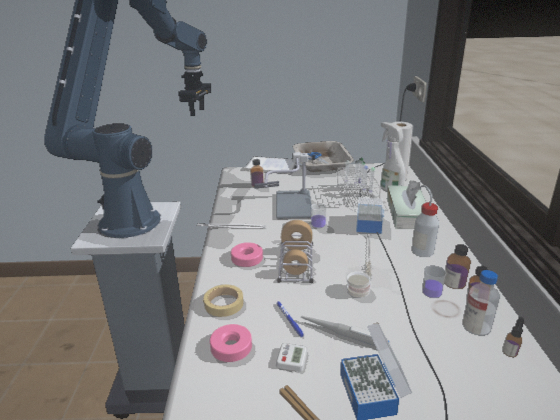

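The scene view shows the two tan rings in the rack: large at about (300,237), small at (316,262). Pink decoys are at (263,265) and (314,347), a yellow one is at (278,311), and the stand is near (265,195). The networks' second-best "ring_large" hits are these look-alikes. Next I fit the stand and rack poses.

```bash
cat >> h.py <<'E'
np.set_printoptions(precision=4,suppress=True)
M={'rod_stop':(0,0),'rod_bend_far':(0,-.115),'rod_bend_near':(-.11,-.115),'rod_end':(-.11,-.225)}
def look(c,t,near=None,rad=.06):
    r=[np.array(x['at']) for x in place_of(c,t)]
    if near is not None: r=[x for x in r if np.linalg.norm(x-near)<rad]
    return r[0] if r else None
def fit(P,Q):  # planar rigid fit Q=R P+t
    P=np.array(P);Q=np.array(Q);p=P-P.mean(0);q=Q-Q.mean(0)
    a=np.arctan2((p[:,0]*q[:,1]-p[:,1]*q[:,0]).sum(),(p*q).sum())
    R=np.array([[np.cos(a),-np.sin(a)],[np.sin(a),np.cos(a)]]);t=Q.mean(0)-R@P.mean(0)
    return a,t,Q-(P@R.T+t)
def go(p,yaw):
    """shift in present tool axes (mm) to TCP p, then turn about tool z so tool y is at yaw (rad) from world y"""
    s=read_state();R=np.array(s['tcp_rot']);d=R.T@(np.array(p)-s['position'])*1e3
    cur=np.arctan2(-R[0,1],R[1,1]);return d,-(yaw-cur)
E
python3 - <<'E'
from h import *
near=dict(rod_stop=(.597,.16,.16),rod_bend_far=(.593,.042,.16),rod_bend_near=(.487,.043,.16),rod_end=(.487,-.067,.16),toggle_grip=(.456,-.071,.16),ring_large=(.578,-.218,.056),ring_small=(.565,-.336,.042),drain_rack=(.569,-.276,0))
acc={k:[] for k in near}
for i in range(4):
  for c in('scene','side'):
    capture(c)
    for k in near:
        r=look(c,k,near[k],.03)
        if r is not None: acc[k].append(r)
m={k:np.mean(v,0) for k,v in acc.items()}
for k in m: print(k,m[k],np.std(acc[k],0),len(acc[k]))
a,t,res=fit([M[k] for k in M],[m[k][:2] for k in M]);print('stand',np.degrees(a),t,res)
a,t,res=fit([(0,.06),(0,-.06)],[m[k][:2] for k in('ring_large','ring_small')]);print('rack',np.degrees(a),t)
print(read_state()['time_s'])
E
```

```text
rod_stop [0.596 0.162 0.161] [0.0016 0.0019 0.0019] 6
rod_bend_far [0.5937 0.0421 0.1623] [0.0011 0.0012 0.0016] 7
rod_bend_near [0.4873 0.0448 0.1612] [0.0014 0.0025 0.0013] 8
rod_end [ 0.4869 -0.0641  0.1601] [0.0031 0.002  0.0022] 8
toggle_grip [ 0.4547 -0.0703  0.1593] [0.003  0.002  0.0009] 7
ring_large [ 0.5772 -0.2175  0.0547] [0.0018 0.0018 0.0015] 8
ring_small [ 0.5657 -0.3371  0.0419] [0.0017 0.0021 0.0013] 7
drain_rack [ 0.569  -0.2766  0.0021] [0.0011 0.0013 0.0014] 8
stand 0.010297605124225256 [0.5959 0.1599] [[ 0.0001  0.002 ]
 [-0.0023 -0.0028]
 [ 0.0013 -0.0002]
 [ 0.0009  0.001 ]]
rack -5.477903293492576 [ 0.5714 -0.2773]
4.8
```

```bash
python3 -m jog '0 0 0 0 0 -0.144 0;0 0 0 0 0 -0.144 0;-23 -52 0 0 0 0 0;-23 -52 0 0 0 0 0;-23 -52 0 0 0 0 0;-23 -52 0 0 0 0 0;-23 -52 0 0 0 0 0;-23 -52 0 0 0 0 0;-23 -52 0 0 0 0 0;-23 -52 0 0 0 0 0;-23 -52 0 0 0 0 0;-23 -52 0 0 0 0 0'
python3 -m jog '-23 -52 0 0 0 0 0;-23 -52 0 0 0 0 0;0 0 0 0 0 0 0'
python3 - <<'E'
from h import *
print(go([.456,-.03,.245],0),read_state()['position'])
d=save('wrist','w1')
for k in ['rod_end','rod_bend_near','rod_bend_far','rod_stop','toggle_grip']: print(k,look('wrist',k))
E
```

```text
time_s: 6.3
position: [0.4083, 0.0775, 0.2449]
tcp_rot: [[-1.0, 0.0, 0.001], [0.0, 1.0, 0.0], [-0.001, 0.0, -1.0]]
force: [-0.1, 0.8, -0.4]
opening: 0.002
grasp_force: 0.0
time_s: 6.68
position: [0.4562, -0.0285, 0.245]
tcp_rot: [[-1.0, 0.005, 0.004], [0.005, 1.0, -0.002], [-0.004, -0.002, -1.0]]
force: [0.2, -0.1, -0.5]
opening: 0.007
grasp_force: 0.0
(array([ 0.2049, -1.5161, -0.0123]), np.float64(-0.005474371102912998)) [ 0.4562 -0.0285  0.245 ]
rod_end None
rod_bend_near None
rod_bend_far None
rod_stop None
toggle_grip [ 0.4557 -0.0721  0.1564]
```

View pics/w1.png

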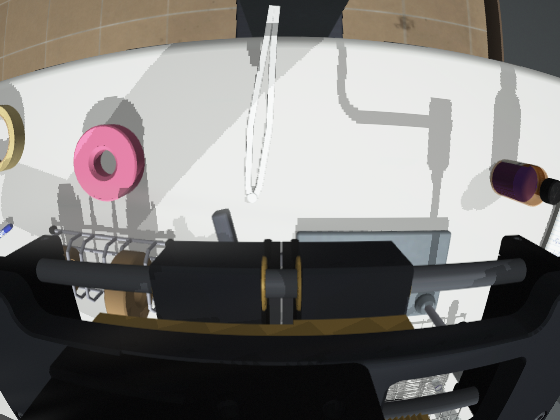

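The wrist view shows the toggle's thumb arm at about (225,225), left of the fingers. It points toward the robot as expected, so I go down on its +y side.

```bash
python3 -m jog '0 0 40 0 0 0 0;0 0 33 0 0 0 0;0 -8 0 0 0 0 0;0 -7 0 0 0 0 0;0 -7 0 0 0 0 0'
python3 -m jog '0 -7 0 0 0 0 0;0 -7 0 0 0 0 0;-2 -8 0 0 0 0 0;-2 -7 0 0 0 0 0;-3 -7 0 0 0 0 0;-3 -7 0 0 0 0 0;-2 -5 0 0 0 0 0;0 0 0 0 0 0 0'
```

```text
time_s: 7.6
position: [0.4545, -0.0474, 0.1729]
tcp_rot: [[-1.0, -0.0, 0.003], [-0.001, 1.0, -0.001], [-0.003, -0.001, -1.0]]
force: [-0.2, -0.3, -0.2]
opening: 0.005
grasp_force: 0.0
time_s: 8.6
position: [0.4663, -0.0957, 0.1716]
tcp_rot: [[-1.0, 0.0, 0.001], [0.0, 1.0, -0.001], [-0.001, -0.001, -1.0]]
force: [-1.0, 0.4, -0.8]
opening: 0.005
grasp_force: 0.2
```

```bash
python3 -m jog '-2 0 0 0 0 0 0;-1 0 0 0 0 0 0;0 0 0 0 0 0 0'; python3 -m jog '-1.5 0 0 0 0 0 0;0 0 0 0 0 0 0';python3 -m jog '-1.5 0 0 0 0 0 0;0 0 0 0 0 0 0'
```

```text
time_s: 8.98
position: [0.4671, -0.0952, 0.1715]
tcp_rot: [[-1.0, -0.002, -0.003], [-0.002, 1.0, -0.001], [0.003, -0.001, -1.0]]
force: [-4.8, -4.2, 1.9]
opening: 0.004
grasp_force: 2.7
time_s: 9.22
position: [0.4672, -0.0952, 0.1715]
tcp_rot: [[-1.0, -0.002, -0.007], [-0.002, 1.0, -0.001], [0.007, -0.001, -1.0]]
force: [-7.7, -5.7, 4.6]
opening: 0.005
grasp_force: 4.1
time_s: 9.48
position: [0.4674, -0.0952, 0.1714]
tcp_rot: [[-1.0, -0.003, -0.01], [-0.003, 1.0, -0.001], [0.01, -0.001, -1.0]]
force: [-11.3, -6.8, 6.3]
opening: 0.008
grasp_force: 5.6
```

```bash
python3 -m jog '9 0 0 0 0 0 50;5 0 0 0 0 0 50;0 0 -40 0 0 0 50;0 0 -50 0 0 0 50;-50 10 -10 0 0 0 50;-50 10 0 0 0 0 50;-25 0 0 0 0 0 50;0 0 0 0 0 0 50;0 0 0 0 0 0 50'
python3 - <<'E'
from h import *
print(read_state()['position'])
d=save('wrist','w2')
for k in ['rod_end','rod_bend_near','rod_bend_far','rod_stop','toggle_grip','ring_large']: print(k,look('wrist',k))
np.savez('w2.npz',**d)
E
```

```text
time_s: 10.6
position: [0.5815, -0.0743, 0.2711]
tcp_rot: [[-1.0, -0.0, -0.002], [-0.0, 1.0, 0.001], [0.002, 0.001, -1.0]]
force: [-0.1, 0.9, -0.2]
opening: 0.581
grasp_force: 0.0
[ 0.5815 -0.0743  0.2711]
rod_end [ 0.4821 -0.0655  0.1569]
rod_bend_near [0.4812 0.0414 0.1613]
rod_bend_far [0.5942 0.0443 0.1602]
rod_stop [0.5993 0.1575 0.1582]
toggle_grip [ 0.4861 -0.0921  0.1556]
ring_large [ 0.5754 -0.2173  0.0586]
```

View pics/w2.png

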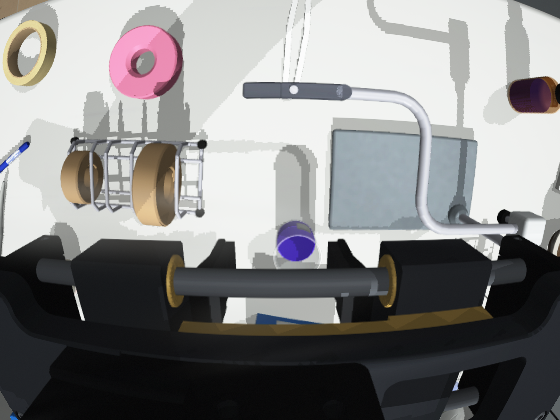

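The wrist view shows the toggle open and in line, from (244,89) to (350,92) with the rivet at (293,89). The cranked rod, the boss at (525,225) and the large ring at (155,183) are all in view. I turn these pixels into positions.

```bash
cat >> h.py <<'E'
def ray(d,u,v,z):
    K=d['camera_matrix'];x=(u-K[0,2])/K[0,0];y=(v-K[1,2])/K[1,1];r=np.hypot(x,y)
    c=np.array([np.sin(r)*x/r,np.sin(r)*y/r,np.cos(r)]);R=d['R'];w=R.T@c;o=-R.T@d['t']
    return (o+w*(z-o[2])/w[2])
E
python3 - <<'E'
from h import *
d=np.load('w2.npz')
img=d['color'];hsv=cv2.cvtColor(img,cv2.COLOR_RGB2HSV)
for n,u,v,z in [('pivot',293,89,.167),('tip',243.5,89.5,.16),('inner',350,92,.16),('s1',365,94,.16),('s1b',380,95,.16),('mid',424,150,.16),('mid2',422,185,.16),('last',465,230,.16),('last2',500,231,.16),('boss',513,226,.16)]:
    print(n,ray(d,u,v,z))
acc=[]
capture('wrist')
for k in ['rod_end','rod_bend_near','rod_bend_far','rod_stop','ring_large','ring_small']: print(k,look('wrist',k))
E
python3 - <<'E'
import cv2
i=cv2.imread('pics/w2.png')
cv2.imwrite('pics/w2c.png',cv2.resize(i[60:250,230:560],None,fx=2.4,fy=2.4,interpolation=cv2.INTER_CUBIC))
E
```

```text
pivot [ 0.4847 -0.0651  0.167 ]
tip [ 0.4841 -0.1026  0.16  ]
inner [ 0.4849 -0.0207  0.16  ]
s1 [ 0.4858 -0.0087  0.16  ]
s1b [0.4858 0.0037 0.16  ]
mid [0.528  0.0439 0.16  ]
mid2 [0.5575 0.0444 0.16  ]
last [0.5982 0.0951 0.16  ]
last2 [0.6003 0.139  0.16  ]
boss [0.5955 0.1558 0.16  ]
rod_end [ 0.4829 -0.0657  0.1594]
rod_bend_near [0.4837 0.0449 0.1603]
rod_bend_far [0.5925 0.0416 0.1559]
rod_stop [0.5976 0.1575 0.1601]
ring_large [ 0.4246 -0.2466  0.0159]
ring_small [ 0.567  -0.3371  0.0404]
```

View pics/w2c.png

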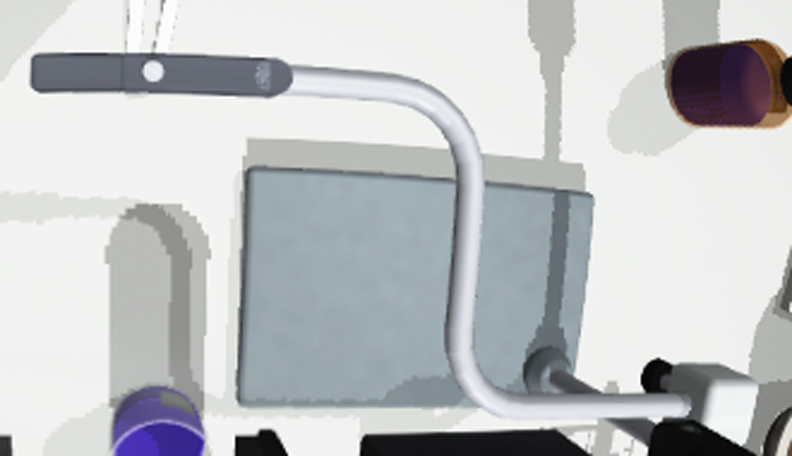

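```bash
python3 -m jog '1.5 -48 30 0 0 0 50;1.5 -48 30 0 0 0 50;1.5 -47 30 0 0 0.096 50;0 0 30 0 0 0 50;0 0 20 0 0 0 50;0 0 0 0 0 0 50'
python3 - <<'E'
from h import *
print(go([.577,-.2175,.110],np.radians(-5.5)))
save('wrist','w3')
E
```

```text
time_s: 12.05
position: [0.5769, -0.2172, 0.1297]
tcp_rot: [[-0.995, 0.096, -0.004], [0.096, 0.995, 0.002], [0.004, 0.002, -1.0]]
force: [-0.5, 0.5, 0.6]
opening: 0.575
grasp_force: 0.0
(array([-0.242 , -0.3143, 19.7014]), np.float64(-0.0001876750178523845))
```

View pics/w3.png

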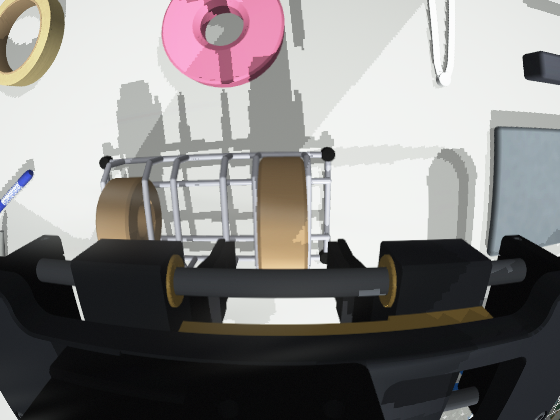

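The ring, at column 282, sits centred between the fingers (222 and 345) and square to them. I go down, grip and lift.

```bash
python3 -m jog '0 0 12 0 0 0 50;0 0 8 0 0 0 50;0 0 0 0 0 0 20;0 0 0 0 0 0 20;0 0 0 0 0 0 20;0 0 0 0 0 0 20;0 0 0 0 0 0 20'
python3 -m jog '0 0 -10 0 0 0 20;0 0 -25 0 0 0 20;0 0 -35 0 0 0 20;0 0 -34 0 0 -0.096 20;0 0 0 0 0 0 20'
```

```text
time_s: 12.98
position: [0.5783, -0.2178, 0.1119]
tcp_rot: [[-0.995, 0.096, 0.001], [0.096, 0.995, -0.0], [-0.001, -0.0, -1.0]]
force: [0.3, 0.4, 1.1]
opening: 0.32
grasp_force: 29.9
time_s: 13.6
position: [0.5797, -0.2186, 0.219]
tcp_rot: [[-1.0, 0.0, 0.006], [0.0, 1.0, -0.004], [-0.006, -0.004, -1.0]]
force: [-0.1, 0.9, -0.7]
opening: 0.317
grasp_force: 29.9
```

```bash
python3 -m jog '40 10 0 0 0 0 20;40 30 0 0 0 0 20;13 30 4 0 0 0 20;0 0 0 0 0 0 20;0 0 0 0 0 0 20'
python3 - <<'E'
from h import *
for c in('scene','side'):
    for i in range(2):
        d=save(c,f'{c}1')
        print(c,look(c,'ring_large',(.49,-.15,.16)),look(c,'rod_end',(.486,-.065,.16)))
a=cv2.imread('pics/scene1.png')[150:310,200:400];b=cv2.imread('pics/side1.png')[130:290,200:400]
cv2.imwrite('pics/c1.png',cv2.resize(np.hstack([a,b]),(800,320),interpolation=cv2.INTER_CUBIC))
print(read_state()['position'])
E
```

```text
time_s: 14.22
position: [0.4855, -0.1481, 0.2112]
tcp_rot: [[-1.0, 0.0, 0.0], [0.0, 1.0, -0.0], [-0.0, -0.0, -1.0]]
force: [-0.2, -0.1, -1.5]
opening: 0.319
grasp_force: 29.9
scene [ 0.4846 -0.1472  0.1545] [ 0.4882 -0.0644  0.1629]
scene [ 0.4835 -0.147   0.1539] [ 0.4916 -0.0643  0.1604]
side [ 0.4814 -0.1492  0.1573] None
side [ 0.4824 -0.1484  0.157 ] None
[ 0.485  -0.1477  0.2115]
```

View pics/c1.png

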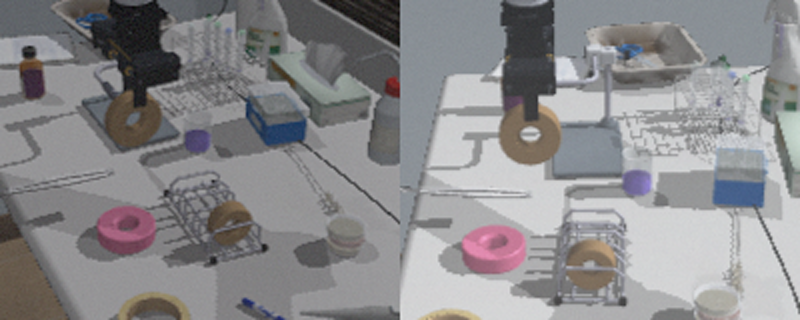

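The side view shows the ring held upright below the gripper in front of the rod end, at about (530,132) in the crop. By the estimate its centre is 3–4 mm below the rod axis, so I nudge it and thread.

```bash
python3 -m jog '-2 10 -3 0 0 0 20;0 15 0 0 0 0 20;0 15 0 0 0 0 20;0 15 0 0 0 0 20;0 0 0 0 0 0 20'
python3 -m jog '0 15 0 0 0 0 20;0 15 0 0 0 0 20;0 15 0 0 0 0 20;0 15 0 0 0 0 20;0 0 0 0 0 0 20'
```

```text
time_s: 15.45
position: [0.4866, -0.0911, 0.2145]
tcp_rot: [[-1.0, -0.003, -0.001], [-0.003, 1.0, 0.0], [0.001, 0.0, -1.0]]
force: [0.6, -0.5, -0.4]
opening: 0.318
grasp_force: 29.9
time_s: 16.08
position: [0.4867, -0.0314, 0.2145]
tcp_rot: [[-1.0, -0.002, -0.0], [-0.002, 1.0, 0.0], [0.0, 0.0, -1.0]]
force: [-0.5, -0.5, -0.4]
opening: 0.32
grasp_force: 29.9
```

```bash
python3 -m jog '0 15 0 0 0 0 20;0 15 0 0 0 0 20;0 8 0 0 0 0 20;0 8 0 0 0 0 20;0 0 0 0 0 0 20'
python3 -m jog '-0.46 5.21 0 0 0 0.1745 20;-0.46 5.21 0 0 0 0.1745 20;-0.46 5.21 0 0 0 0.1745 20;0 0 0 0 0 0 20'
python3 -m jog '-0.46 5.21 0 0 0 0.1745 20;-0.46 5.21 0 0 0 0.1745 20;-0.46 5.21 0 0 0 0.1745 20;0 0 0 0 0 0 20'
python3 -m jog '-0.46 5.21 0 0 0 0.1745 20;-0.46 5.21 0 0 0 0.1745 20;-0.46 5.21 0 0 0 0.1745 20;0 0 0 0 0 0 20'
```

```text
time_s: 16.7
position: [0.4869, 0.0139, 0.2145]
tcp_rot: [[-1.0, -0.001, -0.0], [-0.001, 1.0, -0.0], [0.0, -0.0, -1.0]]
force: [0.2, -1.2, -1.5]
opening: 0.318
grasp_force: 29.9
time_s: 17.2
position: [0.4912, 0.0282, 0.2146]
tcp_rot: [[-0.867, 0.498, 0.0], [0.498, 0.867, -0.0], [-0.0, -0.0, -1.0]]
force: [0.8, -0.1, -1.0]
opening: 0.318
grasp_force: 29.9
time_s: 17.7
position: [0.5023, 0.039, 0.2146]
tcp_rot: [[-0.504, 0.864, 0.0], [0.864, 0.504, -0.0], [-0.0, 0.0, -1.0]]
force: [0.2, -0.6, -1.1]
opening: 0.321
grasp_force: 29.9
time_s: 18.2
position: [0.5171, 0.043, 0.2145]
tcp_rot: [[-0.006, 1.0, -0.0], [1.0, 0.006, -0.0], [-0.0, -0.0, -1.0]]
force: [0.2, -0.4, -1.5]
opening: 0.319
grasp_force: 29.9
```

```bash
python3 -m jog '1.5 12 0 0 0 0 20;0 12 0 0 0 0 20;0 12 0 0 0 0 20;0 13 0 0 0 0 20;0 0 0 0 0 0 20'
python3 -m jog '0.46 5.21 0 0 0 -0.1745 20;0.46 5.21 0 0 0 -0.1745 20;0.46 5.21 0 0 0 -0.1745 20;0 0 0 0 0 0 20'
python3 -m jog '0.46 5.21 0 0 0 -0.1745 20;0.46 5.21 0 0 0 -0.1745 20;0.46 5.21 0 0 0 -0.1745 20;0 0 0 0 0 0 20'
python3 -m jog '0.46 5.21 0 0 0 -0.1745 20;0.46 5.21 0 0 0 -0.1745 20;0.46 5.21 0 0 0 -0.1745 20;0 0 0 0 0 0 20'
```

```text
time_s: 18.82
position: [0.5674, 0.0447, 0.2145]
tcp_rot: [[-0.001, 1.0, 0.001], [1.0, 0.001, -0.0], [-0.0, 0.001, -1.0]]
force: [0.0, 0.3, -0.9]
opening: 0.32
grasp_force: 29.9
time_s: 19.32
position: [0.5808, 0.049, 0.2144]
tcp_rot: [[-0.499, 0.867, -0.001], [0.867, 0.499, 0.0], [0.0, -0.001, -1.0]]
force: [-0.4, -0.4, -0.7]
opening: 0.317
grasp_force: 29.9
time_s: 19.82
position: [0.5916, 0.0601, 0.2144]
tcp_rot: [[-0.864, 0.503, -0.001], [0.503, 0.864, 0.0], [0.001, -0.0, -1.0]]
force: [0.3, 0.4, -0.8]
opening: 0.318
grasp_force: 29.9
time_s: 20.32
position: [0.5955, 0.075, 0.2145]
tcp_rot: [[-1.0, 0.005, -0.001], [0.005, 1.0, -0.0], [0.001, -0.0, -1.0]]
force: [-0.2, -1.0, -0.7]
opening: 0.319
grasp_force: 29.9
```

```bash
python3 -m jog '0 15 0 0 0 0 20;0 15 0 0 0 0 20;0 15 0 0 0 0 20;0 15 0 0 0 0 20;0 5 0 0 0 0 20;0 0 0 0 0 0 20'
python3 -m jog '0 2 0 0 0 0 20;0 2 0 0 0 0 20;0 0 0 0 0 0 20'
python3 -m jog '0 2 0 0 0 0 20;0 0 0 0 0 0 20'
```

```text
time_s: 21.08
position: [0.5959, 0.1404, 0.2145]
tcp_rot: [[-1.0, -0.001, -0.0], [-0.001, 1.0, -0.0], [0.0, -0.0, -1.0]]
force: [0.4, -0.6, -1.7]
opening: 0.321
grasp_force: 29.9
time_s: 21.45
position: [0.596, 0.1431, 0.2146]
tcp_rot: [[-1.0, 0.0, -0.0], [0.0, 1.0, -0.001], [0.0, -0.001, -1.0]]
force: [0.2, -1.9, 0.1]
opening: 0.319
grasp_force: 29.8
time_s: 21.7
position: [0.5959, 0.1436, 0.2147]
tcp_rot: [[-1.0, 0.0, -0.0], [0.0, 1.0, -0.004], [0.0, -0.004, -1.0]]
force: [-0.9, -6.1, 0.2]
opening: 0.317
grasp_force: 29.8
```

The ring touches the boss (Fy −6 N). I ease off slightly and lower it until the rod takes the weight.

```bash
python3 -m jog '0 -1.5 0 0 0 0 20;0 0 5 0 0 0 20;0 0 3 0 0 0 20;0 0 0 0 0 0 20'
python3 -m jog '0 0 2 0 0 0 20;0 0 0 0 0 0 20'
```

```text
time_s: 22.2
position: [0.5967, 0.1435, 0.2066]
tcp_rot: [[-1.0, 0.0, 0.002], [0.0, 1.0, -0.002], [-0.002, -0.002, -1.0]]
force: [0.3, -5.4, 1.2]
opening: 0.318
grasp_force: 29.8
time_s: 22.45
position: [0.5968, 0.1435, 0.2048]
tcp_rot: [[-1.0, 0.0, 0.002], [0.0, 1.0, -0.002], [-0.002, -0.002, -1.0]]
force: [-0.1, -5.7, 1.8]
opening: 0.32
grasp_force: 29.8
```

```bash
python3 -m jog '0 0 1.5 0 0 0 20;0 0 0 0 0 0 20;0 0 0 0 0 0 45;0 0 0 0 0 0 45;0 0 0 0 0 0 45;0 0 0 0 0 0 45'
python3 -m jog '0 0 -20 0 0 0 45;0 0 -30 0 0 0 45;0 -20 -30 0 0 0 45;0 -50 0 0 0 0 45;0 -50 0 0 0 0 0;0 0 0 0 0 0 0;0 0 0 0 0 0 0'
python3 - <<'E'
from h import *
for c in('wrist','scene','side'):
    save(c,c+'2'); print(c,look(c,'ring_large',(.596,.145,.15)),look(c,'toggle_grip',(.486,-.093,.16)))
E
```

```text
time_s: 23.2
position: [0.5959, 0.1448, 0.2029]
tcp_rot: [[-1.0, -0.001, -0.0], [-0.001, 1.0, 0.0], [0.0, 0.0, -1.0]]
force: [0.1, 0.2, 0.6]
opening: 0.509
grasp_force: 0.0
time_s: 24.08
position: [0.5958, 0.0248, 0.2829]
tcp_rot: [[-1.0, 0.0, -0.0], [0.0, 1.0, 0.001], [0.0, 0.001, -1.0]]
force: [-0.6, -0.1, -0.2]
opening: 0.26
grasp_force: 0.0
wrist [0.5964 0.1379 0.1449] [ 0.4846 -0.0949  0.16  ]
scene [0.5975 0.1442 0.1455] [ 0.4852 -0.0953  0.1607]
side None [ 0.4793 -0.089   0.1598]
```

View pics/wrist2.png

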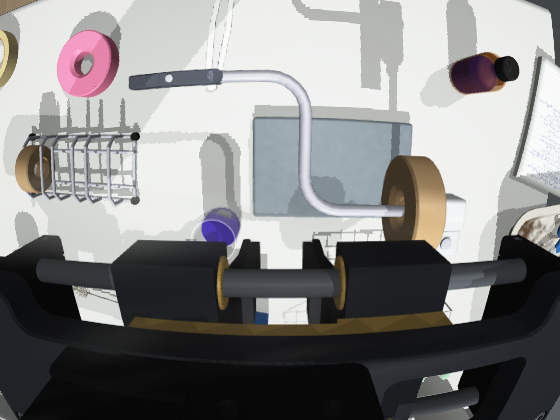

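The wrist view shows the ring hanging at (413,205) against the boss at (450,220), and the toggle still open at (175,77). Now I close the toggle from its +x side.

```bash
python3 -m jog '29 -41 0 0 0 0 0;29 -41 0 0 0 0 0;29 -41 0 0 0 0 0;0 0 50 0 0 0 0;0 0 50 0 0 0 0;0 0 11 0 0 0 0;0 0 0 0 0 0 0'
python3 -m jog '8 -1 0 0 0 0 0;8 -2 0 0 0 0 0;8 -2 0 0 0 0 0;7 1 0 0 0 0 0;7 1 0 0 0 0 0;6 3 0 0 0 0 0;4 3 0 0 0 0 0;4 4 0 0 0 0 0;0 0 0 0 0 0 0'
```

```text
time_s: 25.4
position: [0.5094, -0.0986, 0.1721]
tcp_rot: [[-1.0, -0.001, -0.0], [-0.001, 1.0, 0.0], [0.0, 0.0, -1.0]]
force: [-0.4, -0.2, 0.2]
opening: 0.008
grasp_force: 0.0
time_s: 26.52
position: [0.456, -0.0909, 0.1719]
tcp_rot: [[-1.0, -0.001, -0.002], [-0.001, 1.0, 0.001], [0.002, 0.001, -1.0]]
force: [0.3, -0.5, -0.5]
opening: 0.003
grasp_force: 0.0
```

```bash
python3 -m jog '0 3 0 0 0 0 0;0 1.5 0 0 0 0 0;0 0 0 0 0 0 0'; python3 -m jog '0 2 0 0 0 0 0;0 0 0 0 0 0 0';python3 -m jog '0 1.5 0 0 0 0 0;0 0 0 0 0 0 0'
```

```text
time_s: 26.9
position: [0.4569, -0.0869, 0.1719]
tcp_rot: [[-1.0, -0.0, -0.0], [-0.0, 1.0, 0.0], [0.0, 0.0, -1.0]]
force: [0.4, -0.6, 0.0]
opening: 0.008
grasp_force: 0.4
time_s: 27.15
position: [0.457, -0.0849, 0.172]
tcp_rot: [[-1.0, -0.0, -0.0], [-0.0, 1.0, 0.0], [0.0, 0.0, -1.0]]
force: [-0.3, -1.0, 0.5]
opening: 0.006
grasp_force: 0.5
time_s: 27.4
position: [0.4571, -0.0835, 0.1721]
tcp_rot: [[-1.0, -0.0, 0.0], [-0.0, 1.0, 0.0], [-0.0, 0.0, -1.0]]
force: [-1.3, -1.0, -0.3]
opening: 0.005
grasp_force: 0.5
```

Still turning easily, so the stop isn't reached yet. I keep pushing.

```bash
python3 -m jog '0 1.5 0 0 0 0 0;0 1 0 0 0 0 0;0 0 0 0 0 0 0'; python3 -m jog '0 1.5 0 0 0 0 0;0 0 0 0 0 0 0';python3 -m jog '0 1.5 0 0 0 0 0;0 0 0 0 0 0 0'
```

```text
time_s: 27.78
position: [0.4571, -0.081, 0.1721]
tcp_rot: [[-1.0, -0.0, 0.0], [-0.0, 1.0, 0.0], [-0.0, 0.0, -1.0]]
force: [-1.9, -0.2, 0.0]
opening: 0.005
grasp_force: 0.4
time_s: 28.02
position: [0.4571, -0.08, 0.1721]
tcp_rot: [[-1.0, -0.001, 0.0], [-0.001, 1.0, -0.001], [-0.0, -0.001, -1.0]]
force: [-2.0, -3.3, 0.2]
opening: 0.003
grasp_force: 1.8
time_s: 28.28
position: [0.4571, -0.0798, 0.1721]
tcp_rot: [[-1.0, -0.002, 0.0], [-0.002, 1.0, -0.003], [-0.0, -0.003, -1.0]]
force: [-2.6, -8.6, -0.8]
opening: 0.007
grasp_force: 4.3
```

The toggle is at its stop. I back off and take a last look.

```bash
python3 -m jog '0 -8 0 0 0 0 0;0 -12 0 0 0 0 0;0 0 -50 0 0 0 0;0 0 -55 0 0 0 0;-50 20 0 0 0 0 0;-50 30 0 0 0 0 0;-45 50 0 0 0 0 0;0 20 0 0 0 0 0;0 0 0 0 0 0 0'
python3 - <<'E'
from h import *
d=save('wrist','w9');np.savez('w9.npz',**d)
for c in('wrist','scene','side'):
    if c!='wrist': save(c,c+'9')
    print(c,look(c,'ring_large',(.596,.145,.15)),look(c,'toggle_grip'),look(c,'ring_small'))
i=cv2.imread('pics/w9.png');cv2.imwrite('pics/w9c.png',cv2.resize(i[30:290,120:520],(800,520),interpolation=cv2.INTER_CUBIC))
E
```

```text
time_s: 29.4
position: [0.5978, 0.0195, 0.2764]
tcp_rot: [[-1.0, -0.003, -0.002], [-0.003, 1.0, 0.0], [0.002, 0.0, -1.0]]
force: [0.9, -1.0, 1.2]
opening: 0.002
grasp_force: 0.0
wrist [0.5959 0.1408 0.1488] [ 0.4575 -0.0644  0.1564] [ 0.5669 -0.337   0.0416]
scene None [ 0.454  -0.0669  0.1605] [ 0.5638 -0.3383  0.0422]
side None [ 0.4511 -0.0624  0.1602] [ 0.569  -0.3374  0.0436]
```

View pics/w9c.png

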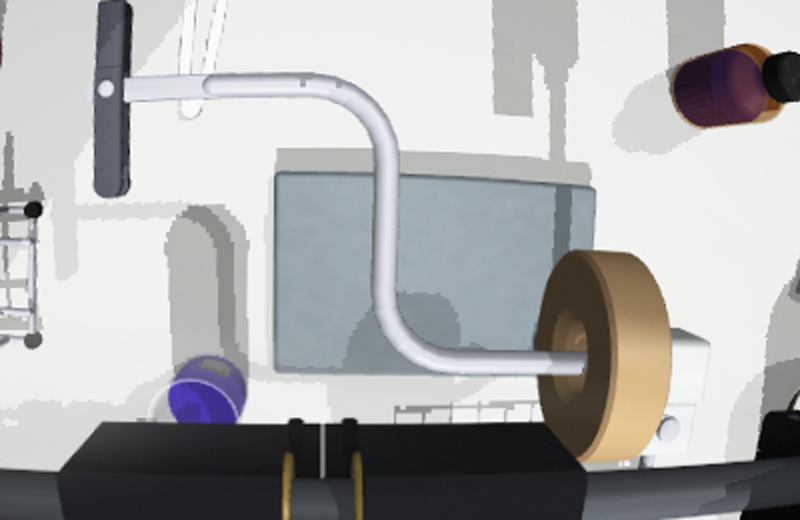

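The toggle is square across the end and the ring is at the boss. To be sure it is fully home I nudge its front face gently with the closed fingers, above the rod.

```bash
python3 -m jog '1 40 0 0 0 0 0;0 30 0 0 0 0 0;0 0 40 0 0 0 0;0 0 39 0 0 0 0;0 10 0 0 0 0 0;0 0 0 0 0 0 0'
python3 -m jog '0 6 0 0 0 0 0;0 3 0 0 0 0 0;0 0 0 0 0 0 0'
python3 -m jog '0 2 0 0 0 0 0;0 0 0 0 0 0 0'
python3 -m jog '0 1.5 0 0 0 0 0;0 0 0 0 0 0 0'
```

```text
time_s: 30.75
position: [0.5987, 0.0992, 0.1992]
tcp_rot: [[-1.0, -0.001, 0.002], [-0.001, 1.0, 0.0], [-0.002, 0.0, -1.0]]
force: [-0.1, -1.1, -0.2]
opening: 0.006
grasp_force: 0.0
time_s: 31.12
position: [0.5981, 0.1076, 0.1989]
tcp_rot: [[-1.0, -0.001, 0.001], [-0.001, 1.0, -0.0], [-0.001, -0.0, -1.0]]
force: [-0.4, 0.3, 0.6]
opening: 0.006
grasp_force: 0.0
time_s: 31.38
position: [0.5978, 0.1094, 0.1981]
tcp_rot: [[-1.0, -0.0, 0.0], [-0.0, 1.0, 0.0], [-0.0, 0.0, -1.0]]
force: [-0.0, 0.6, 0.6]
opening: 0.003
grasp_force: 0.0
time_s: 31.62
position: [0.5978, 0.1109, 0.198]
tcp_rot: [[-1.0, -0.0, -0.0], [-0.0, 1.0, 0.0], [0.0, 0.0, -1.0]]
force: [-0.2, -0.0, -0.7]
opening: 0.008
grasp_force: 0.0
```

```bash
for i in 1; do python3 -m jog '0 2 0 0 0 0 0;0 0 0 0 0 0 0'; done
python3 -m jog '0 1.5 0 0 0 0 0;0 0 0 0 0 0 0'
python3 -m jog '0 1.5 0 0 0 0 0;0 0 0 0 0 0 0'
python3 -m jog '0 1 0 0 0 0 0;0 0 0 0 0 0 0'
```

```text
time_s: 31.88
position: [0.5978, 0.113, 0.198]
tcp_rot: [[-1.0, -0.0, -0.0], [-0.0, 1.0, 0.0], [0.0, 0.0, -1.0]]
force: [-0.2, -0.9, 0.3]
opening: 0.009
grasp_force: 0.0
time_s: 32.12
position: [0.5978, 0.1145, 0.198]
tcp_rot: [[-1.0, -0.0, 0.0], [-0.0, 1.0, -0.0], [-0.0, -0.0, -1.0]]
force: [0.6, 0.3, -0.1]
opening: 0.006
grasp_force: 0.0
time_s: 32.38
position: [0.5978, 0.116, 0.198]
tcp_rot: [[-1.0, -0.0, -0.0], [-0.0, 1.0, 0.0], [0.0, 0.0, -1.0]]
force: [-0.2, -0.7, 0.1]
opening: 0.005
grasp_force: 0.0
time_s: 32.62
position: [0.5978, 0.1169, 0.1981]
tcp_rot: [[-1.0, -0.0, 0.0], [-0.0, 1.0, -0.0], [-0.0, -0.0, -1.0]]
force: [0.3, 0.5, -0.2]
opening: 0.003
grasp_force: 0.0
```

```bash
python3 -m jog '0 2 0 0 0 0 0;0 0 0 0 0 0 0'
python3 -m jog '0 1.5 0 0 0 0 0;0 0 0 0 0 0 0'
python3 -m jog '0 1.5 0 0 0 0 0;0 0 0 0 0 0 0'
```

```text
time_s: 32.88
position: [0.5978, 0.119, 0.1981]
tcp_rot: [[-1.0, -0.0, 0.0], [-0.0, 1.0, 0.0], [-0.0, 0.0, -1.0]]
force: [0.1, 0.7, -0.1]
opening: 0.01
grasp_force: 0.0
time_s: 33.12
position: [0.5978, 0.1205, 0.198]
tcp_rot: [[-1.0, -0.0, 0.0], [-0.0, 1.0, 0.0], [-0.0, 0.0, -1.0]]
force: [0.4, 0.3, -0.2]
opening: 0.008
grasp_force: 0.0
time_s: 33.38
position: [0.5977, 0.1212, 0.1981]
tcp_rot: [[-1.0, -0.0, -0.0], [-0.0, 1.0, -0.001], [0.0, -0.001, -1.0]]
force: [-1.1, -3.0, 1.0]
opening: 0.004
grasp_force: 1.4
```

```bash
python3 -m jog '0 1.5 0 0 0 0 0;0 0 0 0 0 0 0'
python3 -m jog '0 -5 0 0 0 0 0;0 -30 0 0 0 0 0;0 -10 -40 0 0 0 0;0 0 -40 0 0 0 0;0 0 0 0 0 0 0;0 0 0 0 0 0 0;0 0 0 0 0 0 0;0 0 0 0 0 0 0;0 0 0 0 0 0 0'
python3 - <<'E'
from h import *
for c in('wrist','scene'):
    capture(c);print(c,look(c,'ring_large',(.596,.145,.15)),look(c,'toggle_grip'))
E
```

```text
time_s: 33.62
position: [0.5977, 0.1214, 0.1983]
tcp_rot: [[-1.0, -0.001, -0.0], [-0.001, 1.0, -0.004], [0.0, -0.004, -1.0]]
force: [-0.4, -6.5, 1.8]
opening: 0.007
grasp_force: 3.4
time_s: 34.75
position: [0.5975, 0.0785, 0.2773]
tcp_rot: [[-1.0, -0.0, -0.001], [-0.0, 1.0, 0.0], [0.001, 0.0, -1.0]]
force: [0.0, -0.5, -0.3]
opening: 0.003
grasp_force: 0.0
wrist None [ 0.4556 -0.0643  0.1579]
scene [0.5981 0.1478 0.1457] [ 0.4545 -0.0672  0.1593]
```

The ring held firm against the boss at 6.5 N without moving and the toggle reads square, so I hand in.

```bash
python3 -c "
from rig import *
print(hand_in())"
```

```text
the job is handed in; nothing more can be done
None
```

I handed the job in at about 35 s: the large cork ring hangs against the boss head, the toggle is back square across the rod's end, the small ring reads where it was, and the beaker and bottle were never touched; the hand-in gave no verdict.

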